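# Push the boom rod home in an overhead-camera stand

### The arm

A 7-joint arm with a two-finger parallel gripper is mounted at the origin on the work surface. World frame = base frame: x ahead of the robot, y to its left, z up, the work surface at z = 0. Lengths are in m, angles in rad, forces in N, time in s.
With the tool pointing down it reaches from about 0.4 to 0.925 m from the base axis. Payload 5.6 kg.
Tool frame: the origin (TCP) lies at the very end of the fingers, on their centre line; the grasp point (between the pads) lies 19 mm behind it; z points along the fingers, y is the line along which they close (so a half turn about z gives the same grasp; the last joint's range is limited). The gripper opens to 85 mm and grips with 20 to 120 N. Pads are 22 mm wide; open, the fingers measure 114 mm over their backs; the gripper's body (76 mm by 85 mm) begins 54 mm behind the grasp point. The pads swing forward as they close: fully open they stand 13 mm farther back than shut.
Start: joints at [1.21, 0.468, -0.012, 1.603, 0.006, 1.071, -0.056], TCP at [0.203, -0.617, 0.231] pointing down, gripper open.
Joint ranges: [-2.53, 2.53], [-0.31, 2.02], [-1.57, 1.55], [0.28, 2.44], [-1.29, 4.43], [0.15, 1.84], [-2.92, 2.92]. Speed limits (rad/s): [2.57, 2.57, 3.14, 3.14, 3.14, 3.14, 3.14].

### API

Orientations are given as a unit quaternion [x, y, z, w].
In Python, from rig import manip gives the robot as it stands.
- The arm moves only by the tool carry_out, never from a script. Its argument "commands" is a list of rows, each a list of 7 numbers: the closure, from 0 (fully open) to 1 (shut), then the shift along the world's x, y, z in mm, then the turn, a rotation vector about the world's x, y, z in rad. A call has exactly 5 rows; each row shifts and turns the commanded pose from where the row before left it; what a row does not reach is not made up. A row lasts 1/10 s, in which the tool goes at most 50 mm and 8.59 degrees, less where a joint would pass 70% of its speed; a pose out of reach is approached as far as the arm can. A call with a gripper value outside its range is refused whole. The fingers move at their own pace and stop on an object; the grip force is fixed at half the most. Time passes only in rows, so rows that do not move let the fingers close, or fill a call up. It gives the time, the measured TCP pose, the force, the opening and the grip force at its end, in the units of the state.
- manip.get_state(): the state, without advancing time (a new reading comes with each control period).
- manip.grab_frame(name): name is "scene" or "top" or "wrist"; returns a dict with "image" (400x640x3 uint8, red, green, blue), "depth" (400x640 float32, m along the optical axis (not along the pixel's ray), 0 where there is no reading), "fovy" (degrees; the focal length in pixels is half the picture's height over the tangent of half this angle, whatever the lens; pixels are square), "cx", "cy" (the principal point, pixels), "camera_from_world" (4x4, takes a point from world to camera coordinates). Camera axes: x right, y down, z forward; pixel columns grow to the right and rows downward; lengths in m; the calibration is good to about 2 mm. The wrist camera is an equidistant fisheye: a pixel r from the principal point sees the ray r / f radians off the axis. A picture is of the moment at which its call begins.
- manip.close_job(): hands the job in; it is judged then, once.
Trained networks look in a picture, given as the dict that the camera call returned (one of the last four; its "shot" number tells which), for a name from the list of things; names that differ only in an ending like _2 or _b are one class to them, and where a whole thing is asked for, a point or a joint stands for the part that bears it (a point fixed in the world has none). Each returns a list of dicts, best first, with "score" (0 to 1); they miss things now and then, are a little off and sometimes report something else, mostly with a low value. They report only what shows in the picture. A call takes as long as a camera call.
- manip.trace(thing, picture): "region" (400x640 bool, what is visible of it) and "xy" ([column, row] as shares, 0 to 1, of the picture: columns of its width, rows of its height, amid what is visible of it).
- manip.tip_of(thing, picture): "xy" ([column, row] as shares, 0 to 1, of the picture: columns of its width, rows of its height: a listed point, or the origin of a listed thing).
The state is a dict: "clock": time; "qpos": joint angles; "qd": joint speeds; "effort": joint torques, N m; "tcp_pos": TCP position; "tcp_rot": TCP orientation; "wrist_force": force on the tool from outside, world axes, zero at the start; "ft_torque": the same for the moment, N m; "finger_gap": finger opening in m; "grip_force": force on a finger pad.
Only numpy, scipy, OpenCV 4.12 (cv2) and the standard library are available. Lean on these libraries where they do the work, as an engineer would, in place of code of your own. Each camera call takes 0.05 s, during which the arm holds its last target. There are 200 camera calls.

### The job

Fit the metal boom rod to the camera stand: take the rod out of its tray by the part in front of its flange, push its tip about half-way into the stand's bore, let go, take hold again behind the flange, and push it fully home so that the flange seats against the mouth. The stand only rests on the table: press just hard enough, so that it is not shoved along (3 mm at most), never with more than 40 N. Do not drop the rod, leave it released in the stand, and leave the other things where they are.

Things in the scene. Friction and masses are not known exactly. Their poses are not given: they have to be found in the camera images.
- rod: straight round aluminium rod, 16 mm in diameter and 240 mm long (0.11 to 0.19 kg), lying level in the tray. Origin on its axis at its mid length; +x points along the rod to the tip (chamfered over the last 5 mm), -x to the rear end, which carries a thin brass stud (7 mm diameter, 12 mm long). A fixed dark flange, 30 mm in diameter and 6 mm thick, sits from x = -6 to 0 mm: its front face is at the origin, so 120 mm of plain rod is in front of it and 114 mm behind it
- rod_tip (a point): centre of the rod's tip, 120 mm along +x from the rod's origin; same axes as the rod
- tray: fixed grey plastic tray, 275 x 75 mm, floor 10 mm thick, that the rod lies in at the start (rod origin 45 mm above the tray's origin, same axes within a few mm). Origin under its centre on the table, x along the rod. Walls 71 mm high stand close beside the rod from x = -125 to -25 mm, a low notched rest (45 mm high) carries it from x = 80 to 100 mm; between x = -25 and 80 mm the rod is free on both sides with 27 mm under it. The rod lifts straight up out of the tray
- stand: heavy grey stand (2.8 kg) that rests on the table unfastened and slides when pushed with more than roughly 13 to 20 N, with a level tube, 42 mm outside diameter and 148 mm long, on a column. Origin on the table directly below the bore's mouth; +x is the direction in which the rod is pushed in; z up. Base plate 170 x 150 x 14 mm from x = 25 to 195 mm, column from x = 60 to 110 mm; nothing stands in front of the mouth (x below 0)
- bore_mouth (a point): centre of the bore's mouth, on the flat front end of the tube, 110 mm above the table; same axes as the stand. The bore runs level along +x, 18.5 mm in diameter, no chamfer, 140 mm deep. In it a rubber brake plug, first met 40 to 80 mm deep (differs each time, not seen), is pushed ahead by the rod and resists with about 7 N all the way plus 15 N per m/s; it does not spring back. Let go half-way in, the rod stays but sags by up to about 3 degrees in the bore's play
- bead_jar: bystander: closed glass jar, 56 mm in diameter, 85 mm high, origin under its centre
- tape_roll: bystander: roll of clear tape lying flat, 80 mm in diameter, 24 mm high, origin under its centre
- carton: bystander: small cardboard box, 70 x 90 x 50 mm high, origin under its centre

How it is judged:
On the way, in this order (a step that is already met when the one before it is completed fails the run):
1. the rod, held in front of its flange, is 35 to 85 mm in the bore (x of rod_tip in the frame of bore_mouth between 0.035 and 0.085 m and y of rod_tip in the frame of bore_mouth between -0.006 and 0.006 m and z of rod_tip in the frame of bore_mouth between -0.006 and 0.006 m and contact force between the fingers and rod above 2 N and x of the grasp point in the frame of rod above 0.003 m), for 0.1 s.
2. the rod is let go while 35 to 85 mm in the bore (x of rod_tip in the frame of bore_mouth between 0.035 and 0.085 m and contact force between the fingers and rod below 0.1 N), for 0.2 s.
3. the rod is held behind its flange, not yet home (x of rod_tip in the frame of bore_mouth between 0.03 and 0.1 m and contact force between the fingers and rod above 2 N and x of the grasp point in the frame of rod below -0.008 m), for 0.1 s.
At the end, for the whole second after the job is handed in: the rod's flange is within 2 mm of the mouth (tip at least 118 mm deep), the rod in line with the bore within 3 degrees, at rest and released, the stand within 3 mm of where it stood (x of rod_tip in the frame of bore_mouth above 0.118 m and distance between rod and bore_mouth below 0.004 m and angle between the x axis of rod and the x axis of stand, either way round below 0.05 rad and contact force between the fingers and rod below 0.1 N and linear speed of rod below 0.01 m/s and distance of stand from where it was at the start of the episode below 0.003 m); the robot touches nothing.
It fails at once if the rod presses on the stand with more than 40 N (contact force between rod and stand above 40 N).
It fails at once if the robot strikes the stand with more than 40 N (contact force between any of the fingers, the arm and stand above 40 N).
It fails at once if the stand is shoved more than 3 mm (distance of stand from where it was at the start of the episode above 0.003 m).
It fails at once if the rod is dropped (height (world z) of rod below 0.03 m).
It fails at once if a bystander is moved by more than 20 mm (distance of any of bead_jar, carton, tape_roll from where it was at the start of the episode above 0.02 m).
It also fails if it takes over 67 s, if anything falls off the work surface, if the arm or the gripper's body presses on something with over 40 N, if the wrist force passes 120 N, or if a joint passes its speed limit or range.

## Working session

There is one attempt and no reset: what is moved stays moved. The work goes in short steps, Python scripts to look and compute and a tool call to move; the robot and the scene stay as the last step left them, time stands still between calls to the robot, and variables do not carry over. Pictures are saved under pics/ and viewed, at most 12 in all, crops included, and the job is handed in when it is done.

Besides the shell and the picture viewer there is one more tool, called after "Emit:" as name(argument=value, ...) on one line, values as JSON. carry_out: Moves the arm, as the interface text tells. Its arguments: {"type":"object","properties":{"commands":{"type":"array","items":{"type":"array","items":{"type":"number"}}}},"required":["commands"]}

```bash
mkdir -p pics; cat > h.py <<'E'
import numpy as np, cv2
from rig import manip
def pts(f,mask):
    d=f["depth"]; v,u=np.nonzero(mask&(d>0)); z=d[v,u]
    F=200/np.tan(np.radians(f["fovy"])/2)
    c=np.stack([(u-f["cx"])/F*z,(v-f["cy"])/F*z,z,np.ones_like(z)])
    return (np.linalg.inv(f["camera_from_world"])@c).T[:,:3]
def ray(f,xy):
    F=200/np.tan(np.radians(f["fovy"])/2)
    T=np.linalg.inv(f["camera_from_world"])
    d=T[:3,:3]@np.array([(xy[0]*640-f["cx"])/F,(xy[1]*400-f["cy"])/F,1]); return T[:3,3],d
def atz(f,xy,z):
    o,d=ray(f,xy); return o+d*(z-o[2])/d[2]
E
python3 - <<'E'
from h import *
np.set_printoptions(precision=4,suppress=True)
ims=[]
for n in("top","scene"):
    f=manip.grab_frame(n); ims.append(f["image"])
    print(n,f["fovy"],np.linalg.inv(f["camera_from_world"])[:3,3])
    for t in("rod","tray","stand","bead_jar","tape_roll","carton"):
        r=manip.trace(t,f)
        if r:
            p=pts(f,r[0]["region"]); print(t,r[0]["score"],r[0]["xy"],len(p),np.median(p,0),np.percentile(p,2,0),np.percentile(p,98,0))
    for t,z in(("rod",.045),("rod_tip",.045),("bore_mouth",.11),("stand",0),("tray",0)):
        r=manip.tip_of(t,f)
        if r: print(t,r[0]["score"],np.array(r[0]["xy"])*[640,400],atz(f,r[0]["xy"],z))
cv2.imwrite("pics/a.png",cv2.resize(np.vstack(ims),(480,600))[:,:,::-1])
s=manip.get_state();print(s)
E
```

```text
top 43.41892364606596 [ 0.4594 -0.0164  1.0432]
rod 0.87 [0.6395, 0.6953] 1022 [ 0.4723 -0.228   0.0512] [ 0.4617 -0.3441  0.0442] [ 0.4834 -0.1123  0.0578]
tray 0.79 [0.6377, 0.6772] 4132 [ 0.4774 -0.2265  0.0114] [ 0.4356 -0.3474  0.0019] [ 0.5126 -0.0931  0.0733]
stand 0.93 [0.3163, 0.6075] 6158 [0.5187 0.1871 0.015 ] [0.4477 0.0998 0.0103] [0.5984 0.2798 0.132 ]
bead_jar 0.71 [0.5498, 0.3742] 722 [ 0.7081 -0.1019  0.0837] [ 0.6895 -0.1255  0.0176] [ 0.7371 -0.0786  0.0883]
tape_roll 0.77 [0.3219, 0.3375] 778 [0.7345 0.1762 0.0233] [0.6966 0.1378 0.0021] [0.7715 0.2136 0.0277]
carton 0.72 [0.4533, 0.3385] 1738 [0.7428 0.0209 0.0496] [ 0.7098 -0.0229  0.0011] [0.7842 0.065  0.0539]
rod 0.89 [408.128 276.6  ] [ 0.4658 -0.2219  0.045 ]
rod_tip 0.92 [353.408 270.88 ] [ 0.4742 -0.1137  0.045 ]
bore_mouth 0.92 [247.104 228.8  ] [0.5459 0.0917 0.11  ]
stand 0.57 [256.32 236.68] [0.5402 0.0847 0.    ]
tray 0.92 [406.976 274.6  ] [ 0.4701 -0.2288  0.    ]
scene 44.40978003548255 [ 1.2464 -0.2106  0.7059]
rod 0.93 [0.3422, 0.4662] 587 [ 0.479  -0.1874  0.0483] [ 0.4652 -0.2514  0.0383] [ 0.
[... 658 characters left out ...]
082  0.045 ]
bore_mouth 0.75 [362.304 155.32 ] [0.5489 0.0956 0.11  ]
stand 0.6 [355.008 199.   ] [0.5532 0.0832 0.    ]
tray 0.85 [200.512 206.32 ] [ 0.4722 -0.2287  0.    ]
{'clock': 1.2, 'qpos': array([ 1.21  ,  0.4675, -0.0116,  1.6027,  0.006 ,  1.0714, -0.0563]), 'qd': array([ 0.0005, -0.0001,  0.0012,  0.0002, -0.001 , -0.0004, -0.0004]), 'effort': array([ -0.0002, -53.2238,   0.0214, -25.1629,   0.0115,   0.0012,
        -0.    ]), 'tcp_pos': array([ 0.2031, -0.6175,  0.2313]), 'tcp_rot': array([ 0.9874,  0.1582, -0.    ,  0.    ]), 'wrist_force': array([-0.084 , -0.5939,  0.5652]), 'ft_torque': array([ 0.0362, -0.0318, -0.0588]), 'grip_force': 0.0, 'finger_gap': 0.08509550162814584}
```

View pics/a.png

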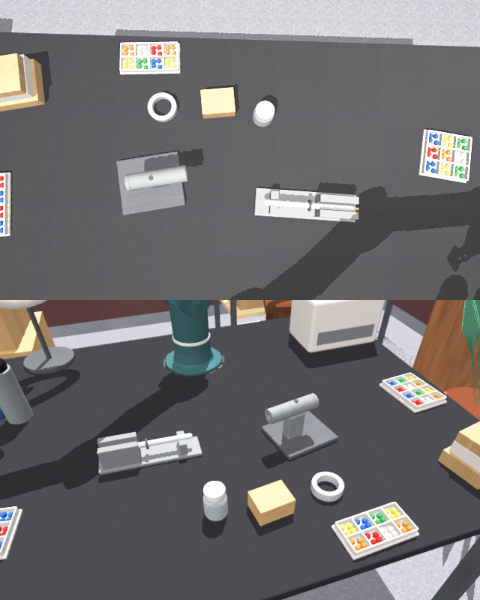

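```bash
cat >> h.py <<'E'
def axis(p,r):
    """fit horizontal-ish cylinder axis of radius r to surface points: returns point, dir"""
    from scipy.optimize import least_squares
    c=p.mean(0); 
    k=np.polyfit(p[:,1],p[:,0],1)
    def res(a):
        d=np.array([a[1],1,a[3]]);d/=np.linalg.norm(d)
        q=p-np.array([a[0],c[1],a[2]]); return np.linalg.norm(q-np.outer(q@d,d),axis=1)-r
    s=least_squares(res,[np.polyval(k,c[1]),k[0],c[2]-r*.7,0],loss="soft_l1",f_scale=.002)
    a=s.x; d=np.array([a[1],1,a[3]]); d/=np.linalg.norm(d)
    return np.array([a[0],c[1],a[2]]),d,np.sqrt(np.mean(s.fun**2))
E
python3 - <<'E'
from h import *
np.set_printoptions(precision=4,suppress=True)
for n in("top","scene"):
    f=manip.grab_frame(n)
    p=pts(f,manip.trace("rod",f)[0]["region"])
    p=p[(p[:,2]>.04)&(p[:,2]<.056)]; 
    c,d,e=axis(p,.008); print(n,"rod",c,d,e,np.degrees(np.arctan2(d[0],d[1])),np.percentile((p-c)@d,[1,99]))
    p=pts(f,manip.trace("stand",f)[0]["region"]); 
    b=p[(p[:,2]>.008)&(p[:,2]<.02)]; print("base",cv2.minAreaRect((b[:,:2]*1000).astype(np.float32)))
    p=p[p[:,2]>.105]
    c,d,e=axis(p,.021); t=(p-c)@d; print("tube",c,d,e,np.degrees(np.arctan2(d[0],d[1])),np.percentile(t,[.5,1,3,99]),c+d*np.percentile(t,1))
f=manip.grab_frame("wrist");cv2.imwrite("pics/w.png",f["image"][:,:,::-1]);print(f["fovy"],f["cx"],f["cy"])
E
```

```text
top rod [ 0.4724 -0.2278  0.0448] [0.0435 0.9991 0.0007] 0.0016827968426702392 2.4928334198952413 [-0.1255  0.1191]
base ((523.0946044921875, 198.22064208984375), (150.1519012451172, 170.8196258544922), 10.865431785583496)
tube [0.5299 0.1617 0.1098] [-0.1891  0.9819  0.0027] 0.001471218053495309 -10.902980738337991 [-0.073  -0.0725 -0.0694  0.0734] [0.5436 0.0906 0.1096]
scene rod [ 0.4744 -0.1832  0.0434] [ 0.0359  0.9993 -0.0038] 0.0021050478075151646 2.0596456857118906 [-0.07    0.0716]
base ((524.9387817382812, 194.92153930664062), (150.821044921875, 171.7513427734375), 10.600513458251953)
tube [0.5301 0.1564 0.1078] [-0.1942  0.981   0.0058] 0.0021003767263266283 -11.196591324523935 [-0.0709 -0.0707 -0.0699  0.0763] [0.5438 0.0871 0.1074]
65.70646984690485 317.24279294952544 202.47082134089177
```

View pics/w.png

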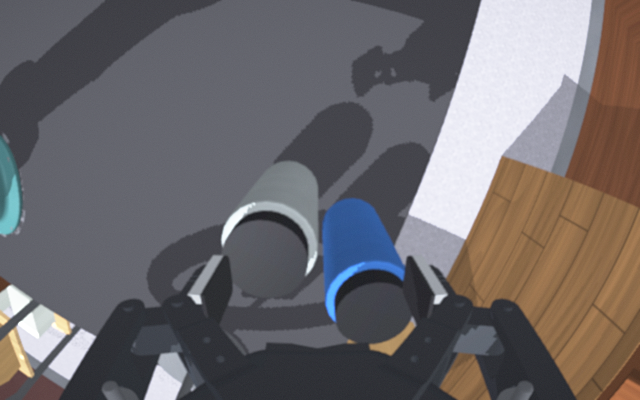

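Emit:
carry_out(commands=[[0,0,0,40,0,0,0],[0,0,0,40,0,0,0],[0,25,38,0,0,0,0.12],[0,25,38,0,0,0,0.12],[0,25,38,0,0,0,0.12]])

```text
clock: 2.05
tcp_pos: [0.2787, -0.5022, 0.3117]
tcp_rot: [0.942, 0.334, 0.0, 0.0]
wrist_force: [0.5, 0.3, -0.1]
finger_gap: 0.0856
grip_force: 0.0
```

Emit:
carry_out(commands=[[0,25,38,0,0,0,0.12],[0,25,38,0,0,0,0.12],[0,25,38,0,0,0,0.12],[0,25,38,0,0,0,0.12],[0,25,38,0,0,0,0.12]])

```text
clock: 2.55
tcp_pos: [0.4038, -0.3119, 0.3117]
tcp_rot: [0.801, 0.598, -0.0, 0.0]
wrist_force: [1.0, -0.5, 0.2]
finger_gap: 0.0853
grip_force: 0.0
```

Emit:
carry_out(commands=[[0,25,38,-20,0,0,0.12],[0,25,38,-30,0,0,0.12],[0,0,0,-40,0,0,0],[0,0,0,-40,0,0,0],[0,0,0,0,0,0,0]])

```text
clock: 3.05
tcp_pos: [0.4477, -0.2389, 0.1794]
tcp_rot: [0.725, 0.688, -0.001, -0.005]
wrist_force: [-0.9, -1.0, 0.4]
finger_gap: 0.0854
grip_force: 0.0
```

Emit:
carry_out(commands=[[0,12,17,0,0,0,0.01],[0,12,17,0,0,0,0],[0,0,0,0,0,0,0],[0,0,0,0,0,0,0],[0,0,0,0,0,0,0]])

```text
clock: 3.55
tcp_pos: [0.4748, -0.2079, 0.1847]
tcp_rot: [0.723, 0.691, -0.0, 0.001]
wrist_force: [-0.3, 0.4, 0.5]
finger_gap: 0.0856
grip_force: 0.0
```

```bash
cat >> h.py <<'E'
def unf(f,u,v):
    F=200/np.tan(np.radians(f["fovy"])/2)
    x,y=u-f["cx"],v-f["cy"]; r=np.hypot(x,y)+1e-9; t=r/F
    return np.stack([np.tan(t)*x/r,np.tan(t)*y/r,np.ones_like(r)])
def wpts(f,mask):
    d=f["depth"]; v,u=np.nonzero(mask&(d>0)); z=d[v,u]
    c=np.vstack([unf(f,u,v)*z,np.ones_like(z)])
    return (np.linalg.inv(f["camera_from_world"])@c).T[:,:3]
def watz(f,xy,z):
    T=np.linalg.inv(f["camera_from_world"]); o=T[:3,3]
    d=T[:3,:3]@unf(f,np.array([xy[0]*640]),np.array([xy[1]*400]))[:,0]; return o+d*(z-o[2])/d[2]
np.set_printoptions(precision=4,suppress=True)
E
python3 - <<'E'
from h import *
f=manip.grab_frame("wrist");cv2.imwrite("pics/w2.png",f["image"][:,:,::-1])
s=manip.get_state();print(s["tcp_pos"],s["tcp_rot"],s["qpos"],np.linalg.inv(f["camera_from_world"])[:3,3])
r=manip.trace("rod",f)
p=wpts(f,r[0]["region"]);print(r[0]["score"],len(p),p.min(0),p.max(0))
p=p[(p[:,2]>.04)&(p[:,2]<.057)]
c,d,e=axis(p,.008);print(c,d,e,np.percentile((p-c)@d,[1,99]))
for t,z in(("rod",.045),("rod_tip",.045),("bore_mouth",.11)):
    r=manip.tip_of(t,f)
    if r: print(t,r[0]["score"],np.array(r[0]["xy"])*[640,400],watz(f,r[0]["xy"],z))
E
```

```text
[ 0.4747 -0.2079  0.1845] [ 0.7228  0.691  -0.0002  0.0006] [ 0.7075  0.3451 -0.4309  1.945   0.1842  0.8885  0.1374] [ 0.4789 -0.1316  0.3275]
0.96 3991 [ 0.457  -0.387   0.0001] [ 0.4869 -0.105   0.0652]
[ 0.4729 -0.214   0.0451] [ 0.0434  0.9991 -0.0001] 0.0012661952485883562 [-0.1307  0.1038]
rod 0.77 [314.816 210.32 ] [ 0.4723 -0.2277  0.045 ]
rod_tip 0.69 [313.984  80.8  ] [ 0.4772 -0.1061  0.045 ]
```

View pics/w2.png

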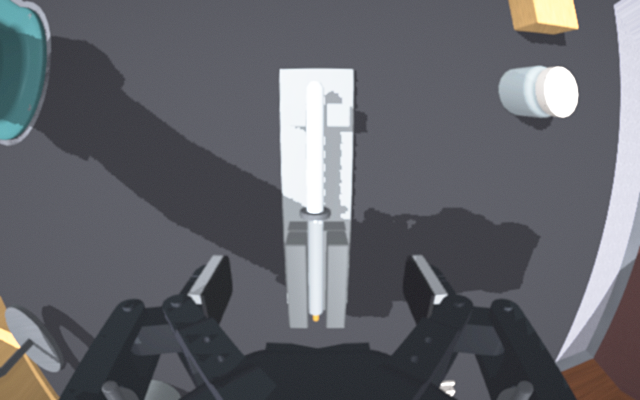

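Emit:
carry_out(commands=[[0,-1,5,-30,0,0,0],[0,0,0,-40,0,0,0],[0,0,0,-40,0,0,0],[0,0,0,-28,0,0,0],[0,0,0,-20,0,0,0]])

```text
clock: 4.3
tcp_pos: [0.4728, -0.2015, 0.0236]
tcp_rot: [0.722, 0.692, -0.001, -0.001]
wrist_force: [0.1, -0.6, 0.1]
finger_gap: 0.0859
grip_force: 0.0
```

Emit:
carry_out(commands=[[0,0,0,0,0,0,0],[0,0,0,0,0,0,0],[0.4,0,0,0,0,0,0],[0.6,0,0,0,0,0,0],[1,0,0,0,0,0,0]])

```text
clock: 4.8
tcp_pos: [0.4746, -0.202, 0.0268]
tcp_rot: [0.722, 0.692, 0.0, 0.001]
wrist_force: [0.0, -0.6, -0.2]
finger_gap: 0.0438
grip_force: 0.0
```

Emit:
carry_out(commands=[[1,0,0,0,0,0,0],[1,0,0,0,0,0,0],[1,0,0,0,0,0,0],[1,0,0,0,0,0,0],[1,0,0,0,0,0,0]])

```text
clock: 5.3
tcp_pos: [0.4741, -0.2017, 0.0263]
tcp_rot: [0.722, 0.692, -0.0, 0.0]
wrist_force: [-1.3, -0.6, 6.1]
finger_gap: 0.0147
grip_force: 58.5
```

Emit:
carry_out(commands=[[1,0,0,10,0,0,0],[1,0,0,20,0,0,0],[1,0,0,30,0,0,0],[1,0,0,30,0,0,0],[1,0,0,0,0,0,0]])

```text
clock: 5.8
tcp_pos: [0.4765, -0.2023, 0.1197]
tcp_rot: [0.722, 0.692, 0.001, 0.003]
wrist_force: [1.6, -0.7, -0.5]
finger_gap: 0.0142
grip_force: 58.7
```

Emit:
carry_out(commands=[[1,18,30,0,0,0,0.05],[1,18,34,0,0,0,0.05],[1,18,35,0,0,0,0.05],[1,18,35,0,0,0,0.05],[1,18,30,0,0,0,0.03]])

```text
clock: 6.3
tcp_pos: [0.5639, -0.0355, 0.1151]
tcp_rot: [0.637, 0.771, -0.0, -0.001]
wrist_force: [1.2, 0.3, -2.4]
finger_gap: 0.0139
grip_force: 58.7
```

Emit:
carry_out(commands=[[1,0,0,0,0,0,0],[1,0,0,-20,0,0,0],[1,0,0,0,0,0,0],[1,0,0,0,0,0,0],[1,0,0,0,0,0,0]])

```text
clock: 6.8
tcp_pos: [0.5641, -0.0381, 0.0962]
tcp_rot: [0.638, 0.77, 0.0, 0.0]
wrist_force: [0.3, -0.0, -1.4]
finger_gap: 0.0141
grip_force: 58.8
```

```bash
cat > m.py <<'E'
from h import *
s=manip.get_state();print(s["tcp_pos"],s["tcp_rot"],np.degrees(2*np.arctan2(s["tcp_rot"][1],s["tcp_rot"][0])),s["wrist_force"],s["finger_gap"])
for n in("top","wrist","scene"):
    f=manip.grab_frame(n); P=wpts if n=="wrist" else pts
    if n=="wrist": cv2.imwrite("pics/w3.png",f["image"][:,:,::-1])
    if n=="scene": cv2.imwrite("pics/s3.png",cv2.resize(f["image"][100:240,150:420,::-1],None,fx=2.9,fy=2.9))
    o={}
    for t,r,lo,hi in(("rod",.008,.09,.128),("stand",.021,.106,.2)):
        q=manip.trace(t,f)
        if not q: print(n,t,"none"); continue
        p=P(f,q[0]["region"]);p=p[(p[:,2]>lo)&(p[:,2]<hi)]
        if t=="rod": # keep plain front part: within 7 mm..: drop flange by second fit
            c,d,e=axis(p,r); w=p-c; rr=np.linalg.norm(w-np.outer(w@d,d),axis=1); p=p[rr<.012]
        c,d,e=axis(p,r);o[t]=(c,d);print(n,t,c,d,round(e,4),len(p),c+d*np.percentile((p-c)@d,1),c+d*np.percentile((p-c)@d,99))
    if len(o)==2:
        cs,ds=o["stand"];cr,dr=o["rod"]; m=np.array([.5437,.089,.1095])
        a=cr+dr*((m-cr)@ds)/(dr@ds); b=cs+ds*((m-cs)@ds)
        side=np.array([ds[1],-ds[0],0]); e=a-b
        print("  rod minus bore at mouth: side %.2f mm up %.2f mm; yaw diff (rod cw) %.2f deg pitch %.2f"%(e@side*1e3,e[2]*1e3,np.degrees(np.arctan2(dr[0],dr[1])-np.arctan2(ds[0],ds[1])),np.degrees(dr[2]-ds[2])))
    for t in("rod_tip","bore_mouth"):
        q=manip.tip_of(t,f)
        if q: print("  ",t,q[0]["score"],np.array(q[0]["xy"])*[640,400],(watz if n=="wrist" else atz)(f,q[0]["xy"],.1095))
E
python3 m.py
```

```text
[ 0.5641 -0.0381  0.0962] [0.6383 0.7698 0.0001 0.0002] 100.66718061204024 [ 0.3065 -0.0056 -1.4015] 0.014134112434016122
top rod [ 0.5706 -0.0686  0.1142] [-0.1811  0.9834  0.0055] 0.0015 421 [ 0.5926 -0.1881  0.1135] [0.5482 0.0535 0.1149]
top stand [0.5298 0.162  0.1097] [-0.1879  0.9822  0.0014] 0.0015 1849 [0.5435 0.0905 0.1096] [0.5161 0.2338 0.1098]
  rod minus bore at mouth: side -2.10 mm up 5.44 mm; yaw diff (rod cw) 0.39 deg pitch 0.24
   rod_tip 0.83 [268.032 228.52 ] [0.5475 0.0529 0.1095]
   bore_mouth 0.73 [252.224 228.68 ] [0.5464 0.0823 0.1095]
wrist rod [0.5576 0.0015 0.1151] [-0.1833  0.9831 -0.0008] 0.0007 9994 [ 0.5696 -0.0631  0.1152] [0.5479 0.0533 0.1151]h.py:17: RuntimeWarning: Mean of empty slice.
  c=p.mean(0);
  ret = um.true_divide(
Traceback (most recent call last):
  File "m.py", line 14, in <module>
    c,d,e=axis(p,r);o[t]=(c,d);print(n,t,c,d,round(e,4),len(p),c+d*np.percentile((p-c)@d,1),c+d*np.percentile((p-c)@d,99))
          ~~~~^^^^^
  File "h.py", line 18, in axis
    k=np.polyfit(p[:,1],p[:,0],1)
TypeError: expected non-empty vector for x
```

View pics/w3.png

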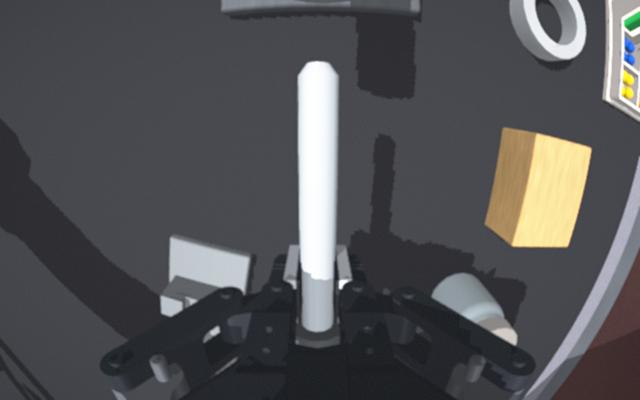

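Emit:
carry_out(commands=[[1,3,0,-3,0,0,0.005],[1,0,0,-2,0,0,0],[1,-2.5,13,0,0,0,0],[1,-2.5,13,0,0,0,0],[1,0,0,0,0,0,0]])

```text
clock: 7.7
tcp_pos: [0.5614, -0.0078, 0.0909]
tcp_rot: [0.634, 0.773, 0.001, -0.001]
wrist_force: [0.3, 1.1, -1.5]
finger_gap: 0.0143
grip_force: 58.8
```

Emit:
carry_out(commands=[[1,0,0,0,0,0,0],[1,0,0,0,0,0,0],[1,0,0,0,0,0,0],[1,0,0,0,0,0,0],[1,0,0,0,0,0,0]])

```text
clock: 8.2
tcp_pos: [0.562, -0.012, 0.0907]
tcp_rot: [0.636, 0.771, -0.0, 0.0]
wrist_force: [0.0, -0.7, -1.4]
finger_gap: 0.0144
grip_force: 58.8
```

```bash
sed -i 's/        if t=="rod": #/        if len(p)<50: print(n,t,"few"); continue\n&/' m.py; python3 m.py
```

```text
[ 0.562  -0.012   0.0907] [ 0.6363  0.7714 -0.0001  0.    ] 100.96320618119695 [ 0.0419 -0.7322 -1.3676] 0.014360038864322654
top rod [ 0.5721 -0.0588  0.1088] [-0.1872  0.9823  0.0041] 0.0016 399 [ 0.5914 -0.1598  0.1084] [0.546  0.0785 0.1094]
top stand none
   rod_tip 0.81 [257.28 232.92] [0.5387 0.0726 0.1095]
wrist rod [0.5552 0.0276 0.1096] [-0.1889  0.982  -0.0012] 0.0008 9996 [ 0.5676 -0.0369  0.1097] [0.5452 0.0794 0.1096]
wrist stand few
   rod_tip 0.63 [316.672  61.6  ] [0.5444 0.0819 0.1095]
   bore_mouth 0.67 [317.12  43.2 ] [0.5431 0.0894 0.1095]
scene rod [ 0.5718 -0.0626  0.1073] [-0.1892  0.9819  0.0054] 0.0015 717 [ 0.5904 -0.1588  0.1068] [0.5459 0.0721 0.1081]
scene stand [0.5303 0.1557 0.1078] [-0.1943  0.9809  0.0079] 0.0021 1251 [0.5439 0.0871 0.1073] [0.5156 0.2296 0.1084]
  rod minus bore at mouth: side -0.84 mm up 0.86 mm; yaw diff (rod cw) 0.30 deg pitch -0.14
   rod_tip 0.73 [435.328 252.88 ] [0.8178 0.1138 0.1095]
   bore_mouth 0.65 [361.28 155.68] [0.5488 0.0935 0.1095]
```

View pics/s3.png

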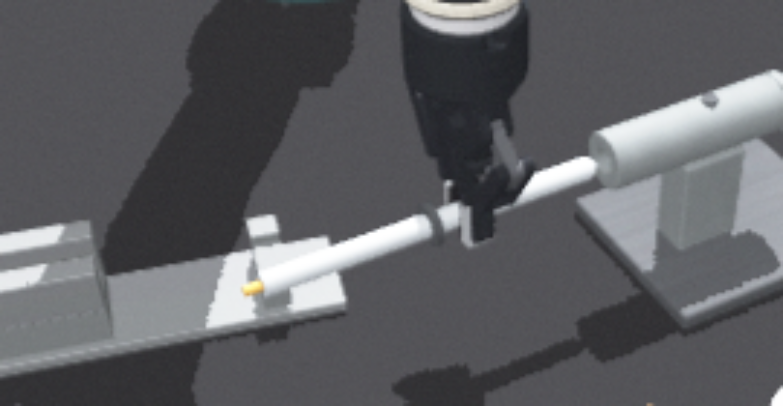

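View pics/w3.png

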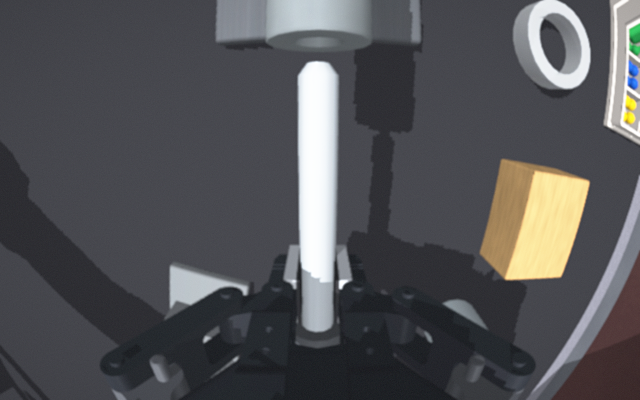

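```bash
cat > m2.py <<'E'
from h import *
import sys
s=manip.get_state(); print(s["tcp_pos"],s["wrist_force"])
m=np.array([.5437,.0895,.1097]);d0=np.array([-.1885,.982,0]);sd=np.array([.982,.1885,0])
for n in("top","wrist"):
    f=manip.grab_frame(n); p=(wpts if n=="wrist" else pts)(f,np.ones((400,640),bool))
    w=p-m; a=w@d0; l=np.hypot(w@sd,w[:,2])
    o={}
    for t,r,sel in(("rod",.008,(a<-.012)&(a>-.065)&(l<.012)),("tube",.021,(a>.004)&(a<.14)&(l<.025)&(w[:,2]>.004))):
        q=p[sel]; c,d,e=axis(q,r); b=c+d*((m-c)@d0)/(d@d0)-m
        o[t]=b; print(n,t,len(q),"at mouth side %.2f up %.2f mm, yaw %.2f pitch %.2f deg rms %.4f"%(b@sd*1e3,b[2]*1e3,np.degrees(np.arctan2(d[0],d[1])),np.degrees(d[2]),e))
    near=np.where((l>.011)&(l<.02)&(np.abs(a)<.01)); print("  mouth plane",np.median(a[near]) if len(near[0]) else None,"tip a",np.percentile(a[(l<.009)&(a<.01)&(a>-.06)],99.5))
    if n=="wrist":
        g=cv2.cvtColor(f["image"],cv2.COLOR_RGB2BGR);cv2.imwrite("pics/w%s.png"%sys.argv[1],cv2.resize(g[0:110,240:400],None,fx=5,fy=5,interpolation=cv2.INTER_CUBIC))
E
python3 m2.py 4
```

```text
[ 0.562  -0.0116  0.0908] [ 0.4032  0.9778 -2.1572]
top rod 144 at mouth side -0.38 up -0.86 mm, yaw -11.36 pitch -1.52 deg rms 0.0013
top tube 1613 at mouth side 0.12 up -0.05 mm, yaw -10.97 pitch 0.14 deg rms 0.0014
  mouth plane 0.001658515281614381 tip a 0.001768668798983911
wrist rod 5322 at mouth side -0.33 up 0.17 mm, yaw -10.81 pitch 0.20 deg rms 0.0005
wrist tube 2397 at mouth side -0.07 up 0.39 mm, yaw -10.78 pitch -0.98 deg rms 0.0006
  mouth plane 2.1521662890008767e-05 tip a 0.003866905822296757
```

View pics/w4.png

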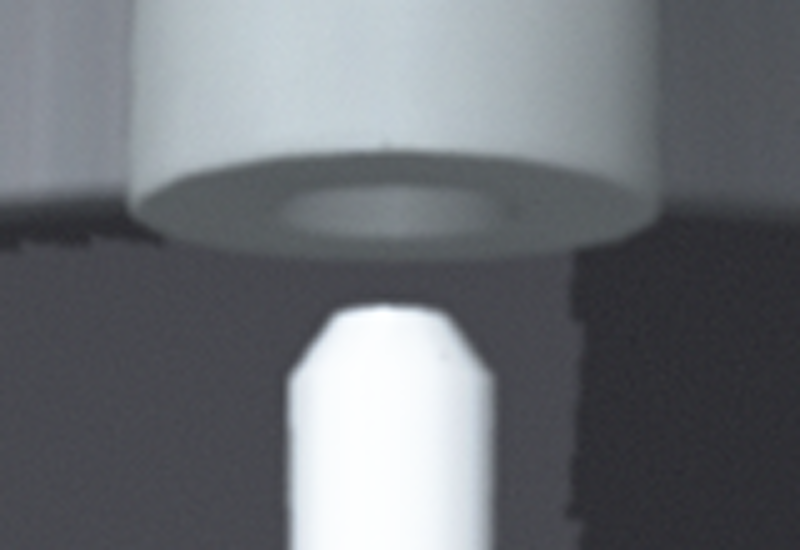

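Emit:
carry_out(commands=[[1,0.3,0,0.2,0,0,0],[1,-0.7,4,0,0,0,0],[1,-0.7,4,0,0,0,0],[1,-0.7,4,0,0,0,0],[1,-0.6,3,0,0,0,0]])

```text
clock: 9.55
tcp_pos: [0.5595, 0.0042, 0.091]
tcp_rot: [0.636, 0.772, 0.0, -0.0]
wrist_force: [-0.4, 0.6, -1.4]
finger_gap: 0.0143
grip_force: 58.8
```

Emit:
carry_out(commands=[[1,-0.4,2,0,0,0,0],[1,-0.4,2,0,0,0,0],[1,-0.4,2,0,0,0,0],[1,-0.4,2,0,0,0,0],[1,0,0,0,0,0,0]])

```text
clock: 10.05
tcp_pos: [0.558, 0.0118, 0.091]
tcp_rot: [0.636, 0.772, 0.0, -0.0]
wrist_force: [-0.2, 0.7, -1.7]
finger_gap: 0.0139
grip_force: 58.8
```

Emit:
carry_out(commands=[[1,-0.8,4,0,0,0,0],[1,-0.8,4,0,0,0,0],[1,-0.8,4,0,0,0,0],[1,-0.8,4,0,0,0,0],[1,-0.4,2,0,0,0,0]])

```text
clock: 10.55
tcp_pos: [0.5543, 0.0301, 0.091]
tcp_rot: [0.636, 0.772, 0.0, -0.0]
wrist_force: [0.6, -0.7, -2.2]
finger_gap: 0.0146
grip_force: 58.8
```

Emit:
carry_out(commands=[[1,-0.8,4,0,0,0,0],[1,-0.8,4,0,0,0,0],[1,-0.6,3,0,0,0,0],[1,-0.4,2,0,0,0,0],[1,0,0,0,0,0,0]])

```text
clock: 11.05
tcp_pos: [0.5518, 0.0428, 0.091]
tcp_rot: [0.636, 0.772, 0.0, 0.0]
wrist_force: [0.1, -0.3, -1.8]
finger_gap: 0.0142
grip_force: 58.8
```

```bash
python3 m2.py 5
```

```text
[0.5518 0.0428 0.091 ] [ 0.082  -0.323  -1.8384]h.py:17: RuntimeWarning: Mean of empty slice.
  c=p.mean(0);
  ret = um.true_divide(
Traceback (most recent call last):
  File "m2.py", line 10, in <module>
    q=p[sel]; c,d,e=axis(q,r); b=c+d*((m-c)@d0)/(d@d0)-m
                    ~~~~^^^^^
  File "h.py", line 18, in axis
    k=np.polyfit(p[:,1],p[:,0],1)
TypeError: expected non-empty vector for x
```

Emit:
carry_out(commands=[[1,-0.6,3,0,0,0,0],[1,-0.8,4,0,0,0,0],[1,-0.6,3,0,0,0,0],[1,-0.4,2,0,0,0,0],[1,0,0,0,0,0,0]])

```text
clock: 11.6
tcp_pos: [0.5493, 0.0549, 0.091]
tcp_rot: [0.636, 0.772, 0.0, -0.0]
wrist_force: [0.3, 0.1, -1.5]
finger_gap: 0.0144
grip_force: 58.8
```

Emit:
carry_out(commands=[[0.5,0,0,0,0,0,0],[0.4,0,0,0,0,0,0],[0,0,0,0,0,0,0],[0,0,0,0,0,0,0],[0,0,0,0,0,0,0]])

```text
clock: 12.1
tcp_pos: [0.5495, 0.0543, 0.091]
tcp_rot: [0.636, 0.772, 0.0, 0.0]
wrist_force: [0.7, -0.6, 0.1]
finger_gap: 0.0844
grip_force: 0.0
```

Emit:
carry_out(commands=[[0,2.9,-15,0,0,0,0],[0,3.8,-20,0,0,0,0],[0,3.8,-20,0,0,0,0],[0,1.9,-10,0,0,0,0],[0,0,0,0,0,0,0]])

```text
clock: 12.6
tcp_pos: [0.562, -0.0133, 0.0908]
tcp_rot: [0.638, 0.77, -0.0, 0.0]
wrist_force: [0.3, 0.5, -0.1]
finger_gap: 0.085
grip_force: 0.0
```

```bash
cat > m3.py <<'E'
from h import *
s=manip.get_state(); print(s["tcp_pos"],s["tcp_rot"],s["wrist_force"])
m=np.array([.5437,.0895,.1099]);d0=np.array([-.1885,.982,0]);sd=np.array([.982,.1885,0])
g=(s["tcp_pos"]-m)@d0
for n in("wrist","scene"):
    f=manip.grab_frame(n); p=(wpts if n=="wrist" else pts)(f,manip.trace("rod",f)[0]["region"])
    w=p-m;a=w@d0; l=np.hypot(w@sd,w[:,2]+.05*np.maximum(0,-a)/2)
    for lo,hi in((-.05,-.006),(-.09,-.006),(-.18,-.075)):
        q=p[(a>lo)&(a<hi)&(l<.014)]
        if len(q)<60: continue
        c,d,e=axis(q,.008); c0=c+d*((m-c)@d0)/(d@d0)-m; b=c+d*(g-(c-m)@d0)/(d@d0)-m
        print(n,len(q),"mouth side %.1f up %.1f | at tcp side %.1f up %.1f mm yaw %.2f pitch %.2f rms %.4f"%(c0@sd*1e3,c0[2]*1e3,b@sd*1e3,b[2]*1e3,np.degrees(np.arctan2(d[0],d[1])),np.degrees(d[2]),e))
    fl=(l>.0115)&(l<.018)&(a<-.03)&(a>-.12); print(n,"flange a",np.percentile(a[fl],[10,50,90]) if fl.any() else None,"tcp a",g)
    cv2.imwrite("pics/%s6.png"%n,f["image"][:,:,::-1])
E
python3 m3.py
```

```text
[ 0.562  -0.0133  0.0908] [ 0.6376  0.7704 -0.0004  0.0003] [ 0.333   0.4896 -0.1391]
wrist 4338 mouth side -0.2 up -1.3 | at tcp side -0.1 up -6.9 mm yaw -10.92 pitch 3.08 rms 0.0005
wrist 8173 mouth side -0.2 up -1.6 | at tcp side -0.1 up -5.4 mm yaw -10.91 pitch 2.11 rms 0.0023
wrist 3862 mouth side -0.0 up -1.2 | at tcp side -0.2 up -7.0 mm yaw -10.79 pitch 3.14 rms 0.0005
wrist flange a [-0.0664 -0.0634 -0.0609] tcp a -0.10437300926438277
scene 168 mouth side -0.4 up -3.2 | at tcp side -1.0 up -7.9 mm yaw -10.53 pitch 2.55 rms 0.0013
scene 169 mouth side -0.5 up -3.2 | at tcp side -0.7 up -7.9 mm yaw -10.71 pitch 2.55 rms 0.0013
scene 359 mouth side -1.1 up -3.3 | at tcp side -1.1 up -8.7 mm yaw -10.89 pitch 2.98 rms 0.0012
scene flange a [-0.1184 -0.1144 -0.1104] tcp a -0.10437300926438277
```

View pics/wrist6.png

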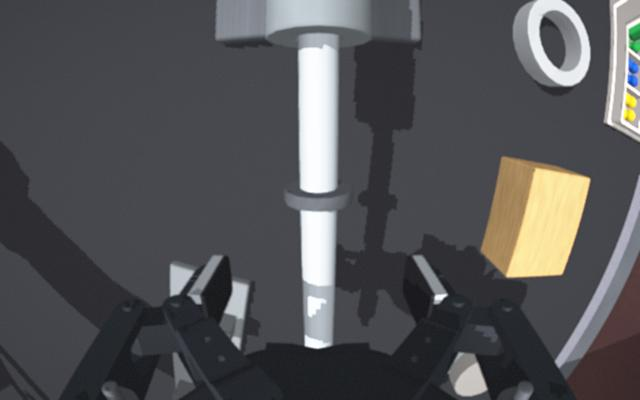

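Emit:
carry_out(commands=[[0,0,0,-3.5,0,0,0],[0,0,0,-3.5,0,0,0],[0,0,0,0,0,0,0],[0.5,0,0,0,0,0,0],[0.7,0,0,0,0,0,0]])

```text
clock: 13.3
tcp_pos: [0.5619, -0.0105, 0.084]
tcp_rot: [0.636, 0.772, 0.0, 0.0]
wrist_force: [-0.0, -0.3, 0.4]
finger_gap: 0.0592
grip_force: 0.0
```

Emit:
carry_out(commands=[[1,0,0,0,0,0,0],[1,0,0,0,0,0,0],[1,0,0,0,0,0,0],[1,0,0,0,0,0,0],[1,0,0,0,0,0,0]])

```text
clock: 13.8
tcp_pos: [0.562, -0.0106, 0.0841]
tcp_rot: [0.636, 0.772, 0.0, 0.0]
wrist_force: [0.6, -0.9, 0.5]
finger_gap: 0.0143
grip_force: 58.4
```

Emit:
carry_out(commands=[[1,0,0,1.5,-0.011,-0.002,0],[1,0,0,1.5,-0.011,-0.002,0],[1,0,0,1.5,-0.011,-0.002,0],[1,0,0,1.5,-0.011,-0.002,0],[1,0,0,1,-0.009,-0.002,0]])

```text
clock: 14.3
tcp_pos: [0.5616, -0.0104, 0.091]
tcp_rot: [0.636, 0.771, -0.018, 0.021]
wrist_force: [-0.4, 0.8, -0.6]
finger_gap: 0.0141
grip_force: 58.5
```

```bash
python3 m3.py
```

```text
[ 0.5616 -0.0104  0.091 ] [ 0.6356  0.7715 -0.0176  0.021 ] [-0.4361  0.8197 -0.6233]
wrist 4790 mouth side -0.7 up -0.5 | at tcp side -0.5 up -0.1 mm yaw -10.99 pitch -0.22 rms 0.0005
wrist 7833 mouth side -0.7 up -0.5 | at tcp side -0.4 up 0.1 mm yaw -11.03 pitch -0.36 rms 0.0010
wrist 3425 mouth side -0.6 up -0.5 | at tcp side -0.5 up -0.0 mm yaw -10.91 pitch -0.26 rms 0.0005
wrist flange a [-0.0646 -0.061  -0.0594] tcp a -0.1014325183038208Traceback (most recent call last):
  File "m3.py", line 6, in <module>
    f=manip.grab_frame(n); p=(wpts if n=="wrist" else pts)(f,manip.trace("rod",f)[0]["region"])
                                                             ~~~~~~~~~~~~~~~~~~~~^^^
IndexError: list index out of range
```

Emit:
carry_out(commands=[[1,0,2,0,0,0,0],[1,-0.6,3,0,0,0,0],[1,-0.6,3,0,0,0,0],[1,-0.6,3,0,0,0,0],[1,-0.6,3,0,0,0,0]])

```text
clock: 15.0
tcp_pos: [0.5593, 0.0038, 0.0909]
tcp_rot: [0.636, 0.771, -0.017, 0.021]
wrist_force: [0.1, 0.1, -0.7]
finger_gap: 0.0139
grip_force: 58.5
```

Emit:
carry_out(commands=[[1,-0.6,3,0,0,0,0],[1,-0.6,3,0,0,0,0],[1,-0.6,3,0,0,0,0],[1,-0.6,3,0,0,0,0],[1,-0.2,1,0,0,0,0]])

```text
clock: 15.5
tcp_pos: [0.5571, 0.0135, 0.091]
tcp_rot: [0.637, 0.771, -0.019, 0.022]
wrist_force: [1.2, -6.6, -2.2]
finger_gap: 0.0138
grip_force: 58.5
```

Emit:
carry_out(commands=[[1,-0.6,3,0,0,0,0],[1,-0.6,3,0,0,0,0],[1,-0.6,3,0,0,0,0],[1,-0.6,3,0,0,0,0],[1,-0.2,1,0,0,0,0]])

```text
clock: 16.0
tcp_pos: [0.5546, 0.0265, 0.0911]
tcp_rot: [0.637, 0.771, -0.019, 0.022]
wrist_force: [1.7, -7.3, -1.7]
finger_gap: 0.0142
grip_force: 58.5
```

```bash
sed -i 's/("wrist","scene")/("wrist",)/' m3.py; python3 m3.py
```

```text
[0.5546 0.0265 0.0911] [ 0.6366  0.7706 -0.0186  0.022 ] [ 1.7229 -7.2805 -1.7166]
wrist 3615 mouth side -0.4 up -0.1 | at tcp side -0.4 up 0.0 mm yaw -10.83 pitch -0.07 rms 0.0016
wrist 5701 mouth side -0.3 up -0.1 | at tcp side -0.4 up 0.0 mm yaw -10.80 pitch -0.10 rms 0.0013
wrist 1140 mouth side 0.3 up -0.1 | at tcp side -0.3 up 0.1 mm yaw -10.37 pitch -0.12 rms 0.0004
wrist flange a [-0.0904 -0.0705 -0.066 ] tcp a -0.06392833609449691
```

Emit:
carry_out(commands=[[1,-0.6,3,0,0,0,0],[1,-0.6,3,0,0,0,0],[1,-0.6,3,0,0,0,0],[1,-0.4,2,0,0,0,0],[1,-0.4,2,0,0,0,0]])

```text
clock: 16.6
tcp_pos: [0.5521, 0.0392, 0.091]
tcp_rot: [0.637, 0.771, -0.019, 0.022]
wrist_force: [1.7, -7.3, -1.7]
finger_gap: 0.0144
grip_force: 58.5
```

Emit:
carry_out(commands=[[1,-0.2,1,0,0,0,0],[1,-0.2,1,0,0,0,0],[1,-0.2,1,0,0,0,0],[1,-0.1,0.5,0,0,0,0],[1,0,0,0,0,0,0]])

```text
clock: 17.1
tcp_pos: [0.5514, 0.0429, 0.091]
tcp_rot: [0.637, 0.771, -0.019, 0.022]
wrist_force: [2.2, -6.8, -1.6]
finger_gap: 0.0141
grip_force: 58.5
```

```bash
cat > m4.py <<'E'
from h import *
s=manip.get_state(); print(s["tcp_pos"],s["wrist_force"])
f=manip.grab_frame("wrist");cv2.imwrite("pics/w7.png",cv2.resize(f["image"][20:180,210:430,::-1],None,fx=3.5,fy=3.5,interpolation=cv2.INTER_CUBIC))
m=np.array([.5437,.0895,.1099]);d0=np.array([-.1885,.982,0]);sd=np.array([.982,.1885,0])
v,u=np.mgrid[:400,:640]; ok=f["depth"]>0
p=wpts(f,ok); w=p-m; a=w@d0; 
top=(np.abs(w@sd)<.004)&(w[:,2]>.0)&(a>-.045)&(a<.03)
h,e=np.histogram(a[top],bins=np.arange(-.045,.031,.0015))
for i in range(len(h)):
    k=top&(a>=e[i])&(a<e[i+1])
    if k.sum(): print("%.1f:%.1f"%(e[i]*1e3,w[k,2].max()*1e3),end=" ")
E
python3 m4.py
```

```text
[0.5514 0.0429 0.091 ] [ 2.2302 -6.8318 -1.5618]
-45.0:9.1 -43.5:9.2 -42.0:8.8 -40.5:9.0 -39.0:8.9 -37.5:9.3 -36.0:8.9 -34.5:58.2 -33.0:74.9 -31.5:75.9 -30.0:76.1 -28.5:8.3 -27.0:9.1 -25.5:9.2 -24.0:8.8 -22.5:9.0 -21.0:8.9 -19.5:9.5 -18.0:8.7 -16.5:9.1 -15.0:8.7 -12.0:15.0 -10.5:16.1 -9.0:15.8 -7.5:15.9 -6.0:16.1 -4.5:8.0 0.0:21.9 1.5:22.1 3.0:22.4 4.5:22.5 6.0:22.2 7.5:22.4 9.0:22.6 10.5:22.8 12.0:23.4 13.5:22.5 15.0:22.6 16.5:22.3 18.0:23.5 19.5:22.7 21.0:22.6 22.5:22.4 24.0:22.9 25.5:22.8 27.0:22.5 28.5:22.7
```

View pics/w7.png

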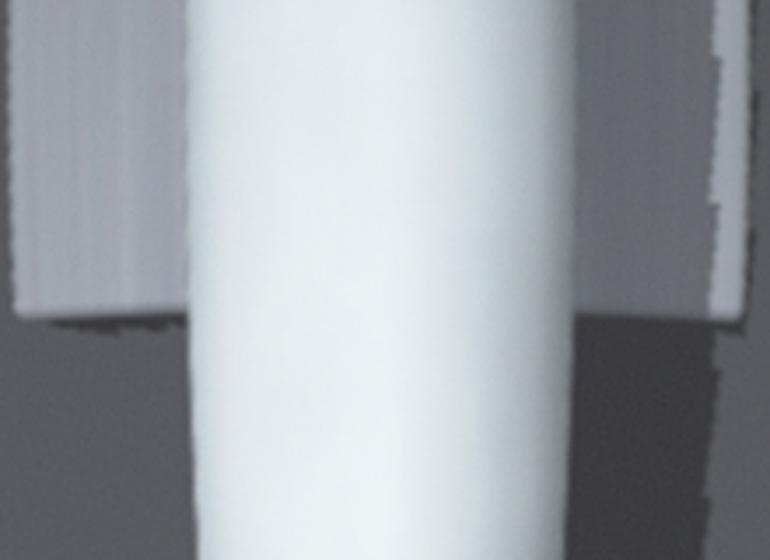

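Emit:
carry_out(commands=[[1,-0.2,1,0,0,0,0],[1,-0.2,1,0,0,0,0],[1,-0.1,0.5,0,0,0,0],[1,-0.1,0.5,0,0,0,0],[1,0,0,0,0,0,0]])

```text
clock: 17.65
tcp_pos: [0.5508, 0.0458, 0.091]
tcp_rot: [0.637, 0.771, -0.019, 0.022]
wrist_force: [1.7, -6.3, -1.7]
finger_gap: 0.014
grip_force: 58.5
```

Emit:
carry_out(commands=[[1,-0.1,0.5,0,0,0,0],[1,0,0.3,0,0,0,0],[1,0,0,0,0,0,0],[1,0,0,0,0,0,0],[1,0,0,0,0,0,0]])

```text
clock: 18.15
tcp_pos: [0.5506, 0.0465, 0.091]
tcp_rot: [0.637, 0.77, -0.019, 0.022]
wrist_force: [1.9, -6.7, -1.9]
finger_gap: 0.0142
grip_force: 58.5
```

Emit:
carry_out(commands=[[1,-0.1,0.5,0,0,0,0],[1,0,0.3,0,0,0,0],[1,0,0,0,0,0,0],[1,0,0,0,0,0,0],[1,0,0,0,0,0,0]])

```text
clock: 18.65
tcp_pos: [0.5505, 0.0473, 0.091]
tcp_rot: [0.637, 0.771, -0.019, 0.022]
wrist_force: [1.9, -6.3, -1.8]
finger_gap: 0.0144
grip_force: 58.5
```

Emit:
carry_out(commands=[[1,-0.1,0.5,0,0,0,0],[1,0,0.3,0,0,0,0],[1,0,0,0,0,0,0],[1,0,0,0,0,0,0],[1,0,0,0,0,0,0]])

```text
clock: 19.15
tcp_pos: [0.5504, 0.048, 0.091]
tcp_rot: [0.637, 0.771, -0.019, 0.022]
wrist_force: [2.0, -6.9, -0.4]
finger_gap: 0.0146
grip_force: 58.5
```

Emit:
carry_out(commands=[[1,-0.1,0.5,0,0,0,0],[1,0,0.3,0,0,0,0],[1,0,0,0,0,0,0],[1,0,0,0,0,0,0],[1,0,0,0,0,0,0]])

```text
clock: 19.65
tcp_pos: [0.5504, 0.048, 0.091]
tcp_rot: [0.637, 0.77, -0.019, 0.022]
wrist_force: [1.1, -8.1, -0.6]
finger_gap: 0.0144
grip_force: 58.5
```

Emit:
carry_out(commands=[[1,-0.1,0.5,0,0,0,0],[1,0,0,0,0,0,0],[1,0,0,0,0,0,0],[1,0,0,0,0,0,0],[1,0,0,0,0,0,0]])

```text
clock: 20.15
tcp_pos: [0.5503, 0.048, 0.091]
tcp_rot: [0.637, 0.77, -0.019, 0.022]
wrist_force: [2.5, -10.1, -1.3]
finger_gap: 0.0141
grip_force: 58.5
```

```bash
sed -i 's/20:180,210:430/0:130,240:400/;s/fx=3.5,fy=3.5/fx=4.5,fy=4.5/' m4.py; python3 m4.py
```

```text
[0.5503 0.048  0.091 ] [  2.5107 -10.0774  -1.3264]
-45.0:8.7 -43.5:8.9 -42.0:8.7 -40.5:9.0 -39.0:8.5 -37.5:8.7 -36.0:8.9 -34.5:8.6 -33.0:9.1 -31.5:9.5 -30.0:55.2 -28.5:73.6 -27.0:75.2 -25.5:76.2 -24.0:76.3 -22.5:9.0 -21.0:9.0 -19.5:8.9 -18.0:8.7 -16.5:8.8 -15.0:8.5 -13.5:9.2 -12.0:9.0 -10.5:8.6 -9.0:8.8 -7.5:13.7 -6.0:15.6 -4.5:15.7 -3.0:15.8 0.0:21.9 1.5:22.2 3.0:23.0 4.5:22.5 6.0:22.6 7.5:22.9 9.0:23.0 10.5:22.9 12.0:22.6 13.5:22.4 15.0:22.6 16.5:23.1 18.0:22.7 19.5:22.5 21.0:22.7 22.5:22.4 24.0:22.3 25.5:22.5 27.0:22.7 28.5:22.4
```

View pics/w7.png

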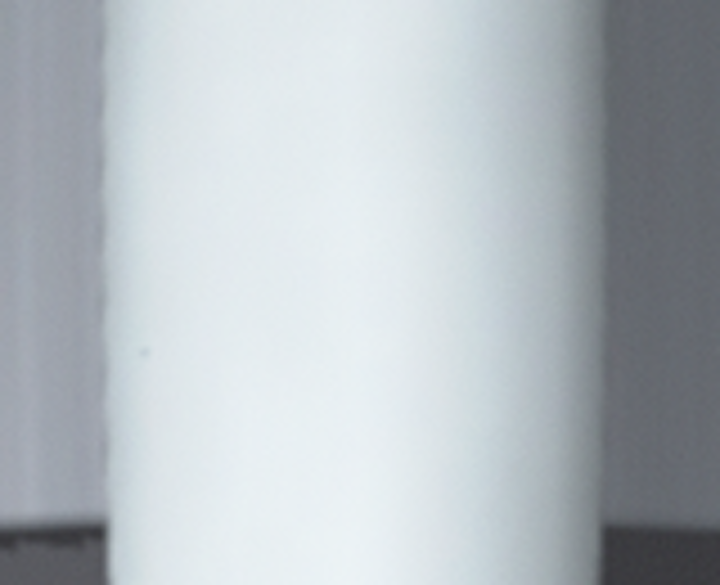

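Emit:
carry_out(commands=[[1,0.2,-1,0,0,0,0],[1,0.2,-1,0,0,0,0],[1,0,0,0,0,0,0],[0.6,0,0,0,0,0,0],[0.4,0,0,0,0,0,0]])

```text
clock: 20.7
tcp_pos: [0.5504, 0.0514, 0.0912]
tcp_rot: [0.636, 0.771, -0.017, 0.021]
wrist_force: [-0.9, 0.0, 0.5]
finger_gap: 0.0422
grip_force: 0.0
```

Emit:
carry_out(commands=[[0,0,0,0,0,0,0],[0,0,0,0,0,0,0],[0,0,0,0,0,0,0],[0,0,0,10,0,0,0],[0,0,0,20,0,0,0]])

```text
clock: 21.2
tcp_pos: [0.5492, 0.0506, 0.1205]
tcp_rot: [0.636, 0.771, -0.018, 0.02]
wrist_force: [-0.5, -1.3, 0.2]
finger_gap: 0.0852
grip_force: 0.0
```

Emit:
carry_out(commands=[[0,0,0,30,0,0,0],[0,5,-30,30,0,0,0],[0,5,-30,20,0,0,0],[0,5,-30,10,0,0,0],[0,0,0,0,0,0,0]])

```text
clock: 21.7
tcp_pos: [0.5667, -0.0448, 0.2135]
tcp_rot: [0.639, 0.769, -0.017, 0.023]
wrist_force: [0.1, -0.1, 0.1]
finger_gap: 0.0854
grip_force: 0.0
```

```bash
python3 - <<'E'
from h import *
s=manip.get_state(); print(s["tcp_pos"],s["wrist_force"])
m=np.array([.5437,.0895,.1099]);d0=np.array([-.1885,.982,0]);sd=np.array([.982,.1885,0])
for n in("top","wrist","scene"):
    f=manip.grab_frame(n); p=(wpts if n=="wrist" else pts)(f,np.ones((400,640),bool))
    w=p-m;a=w@d0;l=np.hypot(w@sd,w[:,2])
    q=p[(a>-.118)&(a<-.015)&(l<.012)]; c,d,e=axis(q,.008); b=c+d*((m-c)@d0)/(d@d0)-m
    print(n,len(q),"rod side %.1f up %.1f yaw %.2f pitch %.2f"%(b@sd*1e3,b[2]*1e3,np.degrees(np.arctan2(d[0],d[1])),np.degrees(d[2])))
    q=p[(a>.004)&(a<.14)&(l<.025)&(w[:,2]>.004)]
    if len(q)>50: c,d,e=axis(q,.021); b=c+d*((m-c)@d0)/(d@d0)-m; print("  tube side %.1f up %.1f yaw %.2f"%(b@sd*1e3,b[2]*1e3,np.degrees(np.arctan2(d[0],d[1]))))
    fl=(l>.010)&(l<.0165)&(a<.01)&(a>-.02); tb=(l>.0185)&(l<.023)&(a>-.01)&(a<.03)
    r=(l<.009)&(a<-.03)
    print("  flange a",np.percentile(a[fl],[2,10,50,90]),"tube",np.percentile(a[tb],[1,5]),"rear",np.percentile(a[r],[1,3]))
    if n=="scene": cv2.imwrite("pics/s9.png",cv2.resize(f["image"][100:240,220:420,::-1],None,fx=3.9,fy=3.9,interpolation=cv2.INTER_CUBIC))
E
```

```text
[ 0.5667 -0.0448  0.2135] [ 0.063  -0.0548  0.1477]
top 212 rod side -0.4 up -0.9 yaw -10.93 pitch 2.01
  tube side 0.0 up -0.2 yaw -10.82
  flange a [-0.0063 -0.0057 -0.0032  0.0003] tube [0.0005 0.0016] rear [-0.0602 -0.0596]
wrist 2703 rod side -0.3 up -1.1 yaw -10.72 pitch 1.35
  tube side -0.3 up 0.2 yaw -10.08
  flange a [-0.0064 -0.0063 -0.0036 -0.0004] tube [-0.0002  0.0003] rear [-0.1295 -0.1247]
scene 410 rod side -1.3 up -3.2 yaw -11.02 pitch 1.06
  tube side -0.7 up -1.9 yaw -10.89
  flange a [-0.009  -0.0084 -0.0044 -0.0012] tube [-0.002  -0.0009] rear [-0.1335 -0.1298]
```

View pics/s9.png

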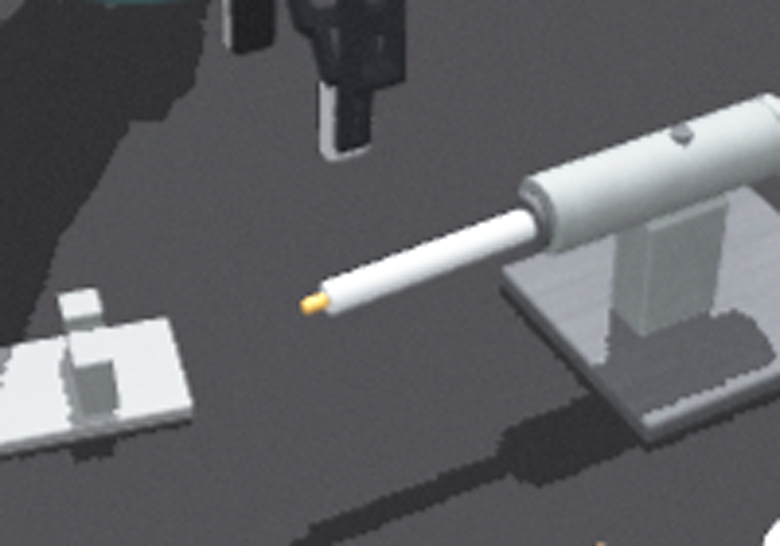

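The last picture shows the flange flush on the tube mouth (about column 540, row 215), with the brass stud at (315, 303). The measured tilt is about 1–2° and the tube has not moved.

```bash
python3 -c "
from rig import manip
print(manip.close_job())"
```

```text
the job is handed in; nothing more can be done
None
```

The rod is in the stand's bore and released, its flange against the mouth as far as the cameras can tell; I saw no shift of the stand, and the job is handed in, though no verdict came back.

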